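Aim the site camera and lock its pan

ROBOT

A 6-joint arm with a two-finger parallel gripper is mounted at the origin on the work surface. World frame = base frame: x ahead of the robot, y to its left, z up, the work surface at z = 0. Lengths are in m, angles in degrees, forces in N, time in s.
With the tool pointing down it reaches from about 0.25 to 0.725 m from the base axis. Payload 4 kg.
Tool frame: the origin (TCP) lies at the very end of the fingers, on their centre line; the grasp point (between the pads) lies env.grasp_offset behind it (env.grasp_offset is the distance from the TCP to the grasp point, in m); z points along the fingers, y is the line along which they close (so a half turn about z gives the same grasp; the last joint's range is limited). The gripper opens to 85 mm and grips with 20 to 120 N. Pads are 22 mm wide; open, the fingers measure 114 mm over their backs; the gripper's body (76 mm by 85 mm) begins 54 mm behind the grasp point. The pads swing forward as they close: fully open they stand 13 mm farther back than shut.
Start: joints at [-65.833, 13.785, 0.286, 76.501, 0, 90], TCP at [0.205, -0.456, 0.206] pointing down, gripper open.
Joint ranges: [-155.79, 155.79], [-60.16, 107.12], [-62.33, 73.08], [-114, 123.19], [-81.49, 82.49], [-180, 180]. Speed limits (degrees/s): [159.86, 159.86, 180, 180, 180, 180].

INTERFACE

Orientations are given as a 3x3 rotation matrix whose columns are the frame's x, y, z axes.
In Python, from rig import env gives the robot as it stands.
- The arm moves only by the tool step_arm, never from a script. Its argument "moves" is a list of rows, each an object of numbers: "grip": the finger opening in cm, from 0 to 8.54; "x", "y", "z": the shift along the tool's x, y, z in cm; "ax", "ay", "az": the turn, a rotation vector about the tool's x, y, z in degrees. In form: [{"grip": .., "x": .., "y": .., "z": .., "ax": .., "ay": .., "az": ..}, ...]. A call has 1 to 20 rows; each row is the pose to reach, as a shift and turn from the pose commanded when the call began, along the tool's axes at that moment; what a row does not reach only later rows make up. A row lasts 1/8 s, in which the tool goes at most 62.5 mm and 10.7 degrees, less where a joint would pass 70% of its speed; a pose out of reach is approached as far as the arm can. A call with a gripper value outside its range is refused whole. The fingers move at their own pace and stop on an object; "force" is the grip in N (left out, the last holds). Time passes only in rows, so rows that repeat a pose let the fingers close. It gives the time, the measured TCP pose, the force, the opening and the grip force at its end, in the units of the state.
- env.state(): the state, without advancing time (a new reading comes with each control period).
- env.get_image(name): name is "side" or "top" or "wrist"; returns a dict with "img" (400x640x3 uint8, red, green, blue), "mtx" (3x3 intrinsics, pixels), "k1" (the pictures are not rectified: a ray, as slopes to the right and down, at radius r is drawn at 1 + k1 r^2 times it, then the intrinsics apply), "eye" and "rotation" of the camera in the world. Camera axes: x right, y down, z forward; pixel columns grow to the right and rows downward; lengths in m; the calibration is good to about 2 mm. A picture is of the moment at which its call begins. There is no depth.
- env.close_job(): hands the job in; it is judged then, once.
The state is a dict: "t": time; "joints": joint angles; "joint_velocities": joint speeds; "joint_efforts": joint torques, N m; "ee_pos": TCP position; "tcp_rot": TCP orientation; "force": force on the tool from outside, world axes, zero at the start; "wrist_torque": the same for the moment, N m; "finger_gap": opening from 0.0 (shut) to 1.0 (fully open); "grasp_force": force on a finger pad.
Only numpy, scipy, OpenCV 4.12 (cv2) and the standard library are available. Lean on these libraries where they do the work, as an engineer would, in place of code of your own. Each camera call takes 0.05 s, during which the arm holds its last target. There are 200 camera calls.

TASK

On the bench a camera sits on a pan stand: push its rear pan handle sideways with a fingertip until the lens looks straight at the aiming stand with the ball on top, not the one with the block. Then, with the camera aimed, push the lock lever on the stand's plate all the way round to its closed stop, leaving the camera on target. Only these two pushes are needed: the aiming stands and all the other things on the bench must stay where they stand, neither shifted nor picked up.

Things in the scene. Friction and masses are not known exactly. Their poses are not given: they have to be found in the camera images.
- stand: The camera's fixed stand, screwed to the bench (it cannot move): steel plate 200 x 320 x 10 mm. Origin on the bench on the vertical pan axis of the camera; x is straight ahead (away from the robot, more or less), y left, z up. The plate spans x -100 to 100 mm and y -230 to 90 mm of this frame.
- pan (a joint): Pan angle of the camera head about the stand's vertical axis, rad. 0 = lens looks along the stand's x axis; grows counterclockwise seen from above (lens to the left); free from -1.2 to 1.2. Stiff: it stays where it is left; about 2 N on the handle grip turns it.
- lens (a point): Middle of the lens at the front of the camera head, 125 mm above the bench and 93 mm from the pan axis; its x axis is the line of sight. The head is a horizontal cylinder 62 mm across (hood 72 mm), its rear 30 mm behind the pan axis, its top 161 mm above the bench; a thin antenna rises on its left side to 190 mm.
- handle_grip (a point): Centre line of the pan handle, at 105 mm from the pan axis. The handle is a level round bar pointing straight back, opposite to the lens, 125 mm above the bench, ending 134 mm from the axis; from 75 mm out it is a rubber grip 18 mm thick. Free space all round and below it.
- lock (a joint): Angle of the lock lever, rad, about its vertical pivot: 0 = fully open, 1.5 = fully closed against its stop. Grows counterclockwise seen from above. At 0 the lever points along the direction -130 degrees (from the stand's x axis, towards its y), at 1.5 along -44 degrees. It stays where it is left; about 1 N at its end turns it.
- lock_pivot (a point): Pivot of the lock lever, on the stand's plate at x -50, y -185 mm of the stand's frame, 54 mm above the bench; hub 36 mm across, 62 mm high. A small steel stop pin stands 42 mm from it on the closed side, 62 mm high.
- lock_end (a point): Centre of the 22 mm ball at the end of the lock lever, 105 mm from the pivot, 54 mm above the bench; the lever is a level round bar 12 mm thick. Beneath it is the bare plate or bench.
- ball_stand: Loose wooden aiming stand with a BALL on top: foot 68 mm across, post 16 mm, ball 48 mm across with its centre 140 mm above the bench. Origin at the centre of its underside. Stands ahead of the camera, to the left or right.
- block_stand: The other loose aiming stand, the same but with a square BLOCK of 44 mm on top, centre 140 mm above the bench. Origin at the centre of its underside.
- screw_jar: Bystander: small round jar with a lid, 48 mm across, 60 mm high, standing left of the camera stand; origin at the centre of its underside.
- battery: Bystander: black block battery 70 x 45 x 50 mm high with two terminals, left of the stand; origin at the centre of its underside.
- screwdriver: Bystander: screwdriver lying on the bench at the left; origin on its underside.
- water_bottle: Bystander: water bottle 66 mm across, 200 mm high, at the left; origin at the centre of its underside.
- mug: Bystander: mug 76 mm across, 90 mm high, at the right; origin at the centre of its underside.
- phone: Bystander: phone 75 x 152 x 10 mm lying flat at the right; origin at the centre of its underside.
- tape_measure: Bystander: tape measure 66 x 34 x 62 mm high, between the two aiming stands; origin at the centre of its underside.
Things that resemble listed ones, but are neither listed nor needed, are in the scene too. What is shaped like the ball_stand but green is not meant.

How it is judged:
By the outcome, as a careful person would: the job done as asked, in the order asked, and still so for the second after the job is handed in, with the robot touching nothing.
It also fails if it takes over 72 s, if anything falls off the work surface, if the arm or the gripper's body presses on something with over 40 N, if the wrist force passes 120 N, or if a joint passes its speed limit or range.

## Working session

There is one attempt and no reset: what is moved stays moved. The work goes in short steps, Python scripts to look and compute and a tool call to move; the robot and the scene stay as the last step left them, time stands still between calls to the robot, and variables do not carry over. Pictures are saved under pics/ and viewed, at most 13 in all, crops included, and the job is handed in when it is done.

Besides the shell and the picture viewer there is one more tool, called after "Call:" as name(argument=value, ...), one argument or row to a line, values as JSON. step_arm: Moves the arm, as the interface text tells. Its arguments: {"type":"object","properties":{"moves":{"type":"array"},"force":{"type":"number"}},"required":["moves"]}

```bash
mkdir -p pics; cat > h.py <<'E'
import numpy as np, cv2
from rig import env
def ray(c,u,v):
    p=cv2.undistortPoints(np.array([[[u,v]]],float),np.array(c["mtx"],float),np.array([c["k1"],0,0,0,0.]))[0,0]
    d=np.array(c["rotation"])@np.array([p[0],p[1],1]); return np.array(c["eye"]),d/np.linalg.norm(d)
def plane(c,u,v,z):
    e,d=ray(c,u,v); return e+d*(z-e[2])/d[2]
def two(c1,p1,c2,p2):
    e1,d1=ray(c1,*p1);e2,d2=ray(c2,*p2)
    s=np.linalg.lstsq(np.c_[d1,-d2],e2-e1,rcond=None)[0]
    a=e1+s[0]*d1;b=e2+s[1]*d2; return (a+b)/2,np.linalg.norm(a-b)
def proj(c,P):
    R=np.array(c["rotation"]);q=R.T@(np.array(P)-np.array(c["eye"]))
    s=q[:2]/q[2]; s=s*(1+c["k1"]*(s@s)); m=np.array(c["mtx"]); return m[0,0]*s[0]+m[0,2],m[1,1]*s[1]+m[1,2]
def snap(n,f):
    c=env.get_image(n); cv2.imwrite("pics/"+f,c["img"][:,:,::-1]); np.save("pics/"+f+".npy",c,allow_pickle=True); return c
def load(f): return np.load("pics/"+f+".npy",allow_pickle=True).item()
E
python3 - <<'E'
from h import *
for n in("top","side"):
    c=snap(n,n+"1.png"); print(n,c["eye"],c["k1"],np.round(c["rotation"],2).tolist())
print(env.grasp_offset, env.state()["tcp_rot"])
E
```

```text
top [0.51620952 0.00577446 1.22483223] -0.048727461160407756 [[0.01, -1.0, 0.08], [-1.0, -0.01, -0.01], [0.01, -0.08, -1.0]]
side [0.42886662 0.75489257 0.91628346] -0.023778314709248207 [[-0.98, -0.16, 0.14], [-0.22, 0.71, -0.67], [0.01, -0.68, -0.73]]
0.0187 [[ 9.12339525e-01  4.09433804e-01 -7.42862593e-04]
 [ 4.09434478e-01 -9.12337956e-01  1.69198044e-03]
 [ 1.50122475e-05 -1.84781419e-03 -9.99998293e-01]]
```

View pics/top1.png

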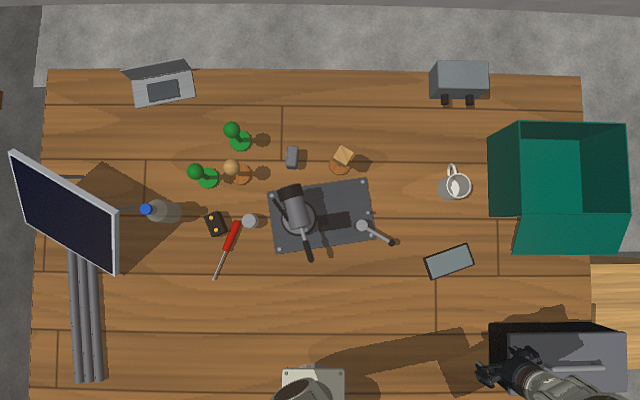

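View pics/side1.png

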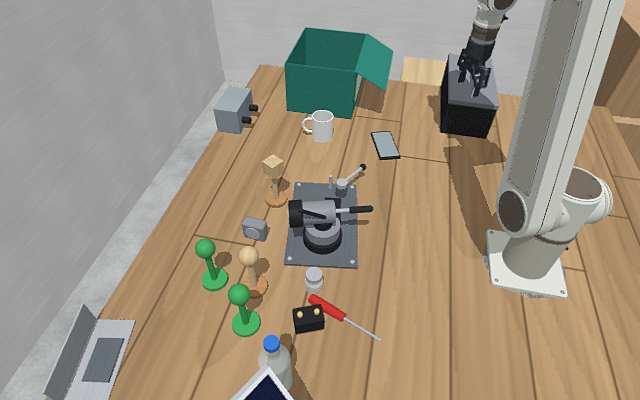

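The top view shows the camera at about (293,205) with its handle end at (310,260) and the lock ball at (396,243). Ball-stand candidates:
- Natural wood ball at (232,168), which is at (249,257) in the side view.
- Green lookalikes at (232,130) and (195,172).
- Block stand at (343,156).

I choose the natural wood ball and check it in a close crop.

```bash
python3 - <<'E'
from h import *
c=load("top1.png"); s=load("side1.png")
im=c["img"][115:265,180:405,::-1]
cv2.imwrite("pics/ctop.png",cv2.resize(im,None,fx=3.5,fy=3.5,interpolation=cv2.INTER_CUBIC))
im=s["img"][145:285,195:405,::-1]
cv2.imwrite("pics/cside.png",cv2.resize(im,None,fx=3.8,fy=3.8,interpolation=cv2.INTER_CUBIC))
E
```

```text
(no output)
```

View pics/ctop.png

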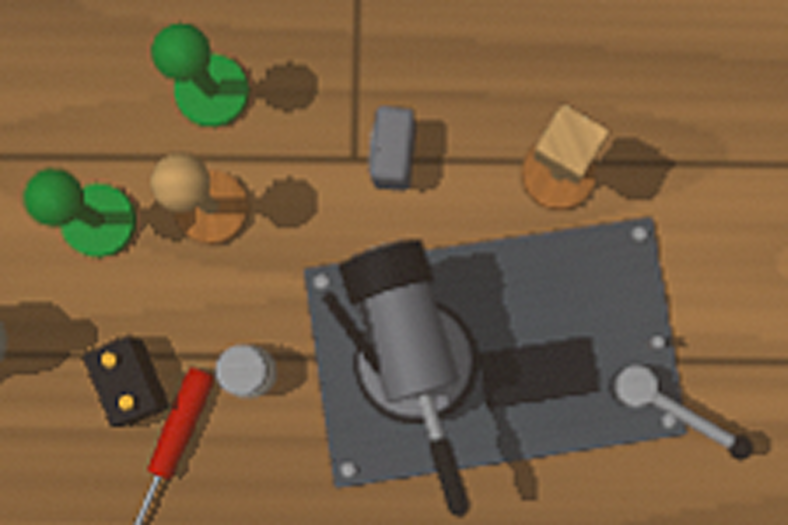

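View pics/cside.png

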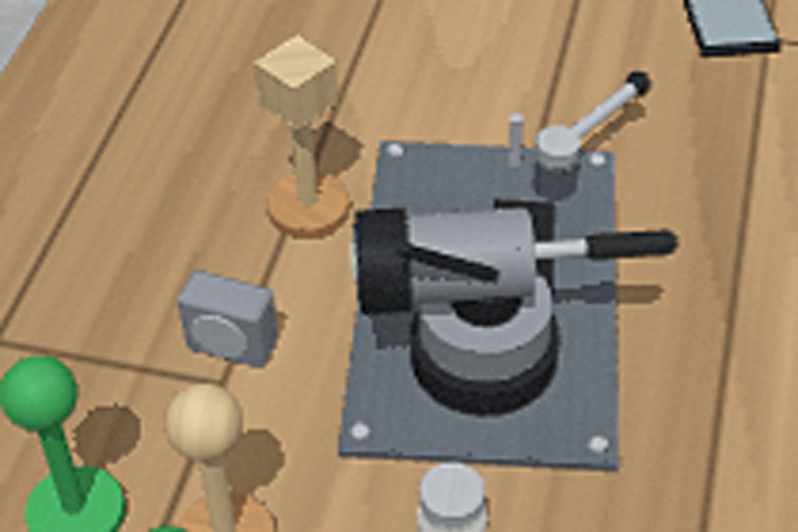

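The crops confirm it: the wood ball is at crop (181,183) in the top view and (204,422) in the side view. The lens points between the two stands, and the lever is open with its stop pin at crop (658,342).

```bash
python3 - <<'E'
from h import *
c=load("top1.png"); s=load("side1.png")
T=lambda u,v:((u+.5)/3.5+180-.5,(v+.5)/3.5+115-.5); S=lambda u,v:((u+.5)/3.8+195-.5,(v+.5)/3.8+145-.5)
np.set_printoptions(precision=4,suppress=True)
K=[plane(c,*T(*p),.010)[:2] for p in[(305,268),(652,217),(686,434),(336,487)]]
K2=[plane(s,*S(*p),.010)[:2] for p in[(340,455),(381,142),(615,152),(618,468)]]
B=np.array([[.1,.09],[.1,-.23],[-.1,-.23],[-.1,.09]])
def fit(K):
    K=np.array(K);a=B-B.mean(0);b=K-K.mean(0)
    th=np.arctan2((a[:,0]*b[:,1]-a[:,1]*b[:,0]).sum(),(a*b).sum());R=np.array([[np.cos(th),-np.sin(th)],[np.sin(th),np.cos(th)]])
    o=K.mean(0)-R@B.mean(0);print("origin",o,"yaw",np.degrees(th),"res mm",1000*np.linalg.norm(K-o-B@R.T,axis=1));return o,R,th
o1,R,t1=fit(K);o2,_,t2=fit(K2);
o=(o1+o2)/2;th=(t1+t2)/2;R=np.array([[np.cos(th),-np.sin(th)],[np.sin(th),np.cos(th)]])
print("ball",two(c,T(181,183),s,S(204,422)))
ball=two(c,T(181,183),s,S(204,422))[0]
for n,a,b in[("lockend",(740,446),(638,83)),("hub",(636,385),(559,140)),("handle end",(459,508),(673,242)),("pin",(658,342),(516,117)),("gripstart",(437,443),(588,247)),("block",(572,141),(296,63))]:
    p,e=two(c,T(*a),s,S(*b));print(n,p,e,"stand",R.T@(p[:2]-o))
d=ball[:2]-o;print("ball bearing world",np.degrees(np.arctan2(d[1],d[0])),"pan target",np.degrees(np.arctan2(d[1],d[0])-th),"dist",np.linalg.norm(d))
h=two(c,T(459,508),s,S(673,242))[0][:2]-o;print("handle dir",np.degrees(np.arctan2(-h[1],-h[0])))
print("pivot",o+R@[-.05,-.185])
b=np.degrees(np.arctan2(d[1],d[0]))
for r in(.105,):
    print("grip at target",o-r*d/np.linalg.norm(d), "now",o+r*h/np.linalg.norm(h))
pv=o+R@[-.05,-.185]
for a in(-130,-44):
    w=np.radians(a)+th;print("lock",a,pv+.105*np.array([np.cos(w),np.sin(w)]))
E
```

```text
origin [0.5567 0.0479] yaw 9.054024973263763 res mm [1.5987 1.3984 1.9352 1.7276]
origin [0.5568 0.0509] yaw 9.236662536861878 res mm [1.9052 0.9649 1.1982 2.0109]
ball (array([0.6965, 0.2377, 0.1401]), np.float64(0.0023279724204206893))
lockend [ 0.4856 -0.2324  0.0561] 4.9200618657765435e-06 stand [-0.1151 -0.2669]
hub [ 0.5374 -0.1412  0.0632] 0.00022787308094449258 stand [-0.0494 -0.1851]
handle end [0.4348 0.0094 0.1267] 0.0018872150316909327 stand [-0.1267 -0.0201]
pin [ 0.5754 -0.1601  0.0633] 0.0019198071687423766 stand [-0.0149 -0.2098]
gripstart [0.4894 0.028  0.1277] 0.003233472876485525 stand [-0.0699 -0.0105]
block [ 0.7305 -0.0775  0.1601] 0.001822866073723233 stand [ 0.1513 -0.1529]
ball bearing world 53.416287894868375 pan target 44.27094413980556 dist 0.23452525027776863
handle dir 18.166312534600507
pivot [ 0.5368 -0.1412]
grip at target [ 0.4942 -0.0349] now [0.457  0.0167]
lock -130 [ 0.4829 -0.2313]
lock -44 [ 0.623  -0.2012]
```

```bash
cat >> h.py <<'E'
from scipy.spatial.transform import Rotation as Ro
def rows(L):
    s=env.state();p=np.array(s["ee_pos"]);R=np.array(s["tcp_rot"])
    print("at",s["t"],p.round(4),"F",np.round(s["force"],1))
    for x,y,z,w in L:
        w=np.radians(w);T=np.array([[np.cos(w),np.sin(w),0],[np.sin(w),-np.cos(w),0],[0,0,-1.]])
        print("xyz cm",(100*R.T@(np.array([x,y,z])-p)).round(2),"rot",np.degrees(Ro.from_matrix(R.T@T).as_rotvec()).round(1))
E
python3 -c "
from h import *
rows([(.433,.072,.206,143.4),(.433,.072,.106,143.4)])"
```

```text
at 0.1 [ 0.2045 -0.4556  0.2054] F [-0.1  0.1  0.1]
xyz cm [ 4.245e+01 -3.878e+01  1.000e-02] rot [-1.000e-01 -1.000e-01 -1.192e+02]
xyz cm [ 42.45 -38.76  10.01] rot [-1.000e-01 -1.000e-01 -1.192e+02]
```

Call:
step_arm(
  moves=[
    {"grip":0,"x":10.6,"y":-9.7,"z":0,"az":-30},
    {"grip":0,"x":21.2,"y":-19.4,"z":0,"az":-60},
    {"grip":0,"x":21.2,"y":-19.4,"z":0,"az":-60},
    {"grip":0,"x":21.2,"y":-19.4,"z":0,"az":-60},
    {"grip":0,"x":21.2,"y":-19.4,"z":0,"az":-60},
    {"grip":0,"x":21.2,"y":-19.4,"z":0,"az":-60},
    {"grip":0,"x":42.45,"y":-38.8,"z":0,"az":-119.2},
    {"grip":0,"x":42.45,"y":-38.8,"z":0,"az":-119.2},
    {"grip":0,"x":42.45,"y":-38.8,"z":0,"az":-119.2},
    {"grip":0,"x":42.45,"y":-38.8,"z":0,"az":-119.2},
    {"grip":0,"x":42.45,"y":-38.8,"z":0,"az":-119.2},
    {"grip":0,"x":42.45,"y":-38.8,"z":0,"az":-119.2},
    {"grip":0,"x":42.45,"y":-38.8,"z":0,"az":-119.2},
    {"grip":0,"x":42.45,"y":-38.8,"z":5,"az":-119.2},
    {"grip":0,"x":42.45,"y":-38.8,"z":10,"az":-119.2},
    {"grip":0,"x":42.45,"y":-38.8,"z":10,"az":-119.2},
    {"grip":0,"x":42.45,"y":-38.8,"z":10,"az":-119.2},
  ],
)

```text
invalid input
```

Call:
step_arm(
  moves=[
    {"grip":0,"x":10.6,"y":-9.7,"z":0,"ax":0,"ay":0,"az":-30},
    {"grip":0,"x":21.2,"y":-19.4,"z":0,"ax":0,"ay":0,"az":-60},
    {"grip":0,"x":21.2,"y":-19.4,"z":0,"ax":0,"ay":0,"az":-60},
    {"grip":0,"x":21.2,"y":-19.4,"z":0,"ax":0,"ay":0,"az":-60},
    {"grip":0,"x":21.2,"y":-19.4,"z":0,"ax":0,"ay":0,"az":-60},
    {"grip":0,"x":21.2,"y":-19.4,"z":0,"ax":0,"ay":0,"az":-60},
  ],
  force=20,
)

```text
t: 0.85
ee_pos: [0.3191, -0.1899, 0.206]
tcp_rot: [[0.092, 0.996, -0.0], [0.996, -0.092, 0.001], [0.001, -0.0, -1.0]]
force: [0.9, -0.2, 0.2]
finger_gap: -0.002
grasp_force: 0.0
```

Call:
step_arm(
  moves=[
    {"grip":0,"x":6.8,"y":2.2,"z":0,"ax":0,"ay":0,"az":-15},
    {"grip":0,"x":13.6,"y":4.5,"z":0,"ax":0,"ay":0,"az":-30},
    {"grip":0,"x":20.4,"y":6.7,"z":0,"ax":0,"ay":0,"az":-45},
    {"grip":0,"x":27.1,"y":8.9,"z":0,"ax":0,"ay":0,"az":-58.7},
    {"grip":0,"x":27.1,"y":8.9,"z":0,"ax":0,"ay":0,"az":-58.7},
    {"grip":0,"x":27.1,"y":8.9,"z":0,"ax":0,"ay":0,"az":-58.7},
    {"grip":0,"x":27.1,"y":8.9,"z":5,"ax":0,"ay":0,"az":-58.7},
    {"grip":0,"x":27.1,"y":8.9,"z":10,"ax":0,"ay":0,"az":-58.7},
    {"grip":0,"x":27.1,"y":8.9,"z":10,"ax":0,"ay":0,"az":-58.7},
  ],
)

```text
t: 1.98
ee_pos: [0.4305, 0.0676, 0.1028]
tcp_rot: [[-0.797, 0.604, -0.01], [0.604, 0.797, -0.002], [0.007, -0.007, -1.0]]
force: [-0.8, -0.3, -0.0]
finger_gap: 0.002
grasp_force: 0.0
```

```bash
python3 - <<'E'
from h import *
o=np.array([.5568,.0494])
L=[]
for b in (18,24,30,36,42,47,50,52):
    w=np.radians(b+180);u=np.array([np.cos(w),np.sin(w)]);t=np.array([-u[1],u[0]])
    L.append((*(o+.112*u-.0205*t),.106,143.4)) if b>=47 else L.append((*(o+.112*u-.021*t),.106,143.4))
rows(L)
E
```

```text
at 1.975 [0.4305 0.0676 0.1028] F [-0.8 -0.3 -0. ]
xyz cm [-3.04 -1.81 -0.33] rot [-0.4 -0.4 -0.5]
xyz cm [-3.92 -2.62 -0.33] rot [-0.4 -0.4 -0.5]
xyz cm [-4.88 -3.33 -0.33] rot [-0.4 -0.4 -0.5]
xyz cm [-5.9  -3.94 -0.33] rot [-0.4 -0.4 -0.5]
xyz cm [-6.99 -4.43 -0.34] rot [-0.4 -0.4 -0.5]
xyz cm [-7.98 -4.76 -0.34] rot [-0.4 -0.4 -0.5]
xyz cm [-8.56 -4.91 -0.35] rot [-0.4 -0.4 -0.5]
xyz cm [-8.94 -4.99 -0.35] rot [-0.4 -0.4 -0.5]
```

Call:
step_arm(
  moves=[
    {"grip":0,"x":-1.5,"y":-0.9,"z":0,"ax":0,"ay":0,"az":0},
    {"grip":0,"x":-3.0,"y":-1.8,"z":0,"ax":0,"ay":0,"az":0},
    {"grip":0,"x":-3.5,"y":-2.2,"z":0,"ax":0,"ay":0,"az":0},
    {"grip":0,"x":-3.9,"y":-2.6,"z":0,"ax":0,"ay":0,"az":0},
    {"grip":0,"x":-4.4,"y":-3.0,"z":0,"ax":0,"ay":0,"az":0},
    {"grip":0,"x":-4.9,"y":-3.3,"z":0,"ax":0,"ay":0,"az":0},
    {"grip":0,"x":-5.4,"y":-3.6,"z":0,"ax":0,"ay":0,"az":0},
    {"grip":0,"x":-5.9,"y":-3.9,"z":0,"ax":0,"ay":0,"az":0},
    {"grip":0,"x":-6.5,"y":-4.2,"z":0,"ax":0,"ay":0,"az":0},
    {"grip":0,"x":-7.0,"y":-4.4,"z":0,"ax":0,"ay":0,"az":0},
    {"grip":0,"x":-7.5,"y":-4.6,"z":0,"ax":0,"ay":0,"az":0},
    {"grip":0,"x":-8.0,"y":-4.8,"z":0,"ax":0,"ay":0,"az":0},
    {"grip":0,"x":-8.0,"y":-4.8,"z":0,"ax":0,"ay":0,"az":0},
    {"grip":0,"x":-8.0,"y":-4.8,"z":0,"ax":0,"ay":0,"az":0},
  ],
)

```text
t: 3.72
ee_pos: [0.471, -0.0182, 0.1073]
tcp_rot: [[-0.798, 0.603, 0.003], [0.603, 0.798, 0.0], [-0.002, 0.002, -1.0]]
force: [2.5, 2.2, 4.6]
finger_gap: 0.003
grasp_force: 2.5
```

```bash
python3 - <<'E'
from h import *
c=snap("top","top2.png");s=snap("side","side2.png")
a=cv2.resize(c["img"][140:280,200:360,::-1],None,fx=5,fy=5,interpolation=cv2.INTER_CUBIC)[:600]
cv2.imwrite("pics/c2.png",a[:600,:800]); rows([])
E
```

```text
at 3.825 [ 0.471  -0.0182  0.1073] F [1.8 2.9 4.9]
```

View pics/c2.png

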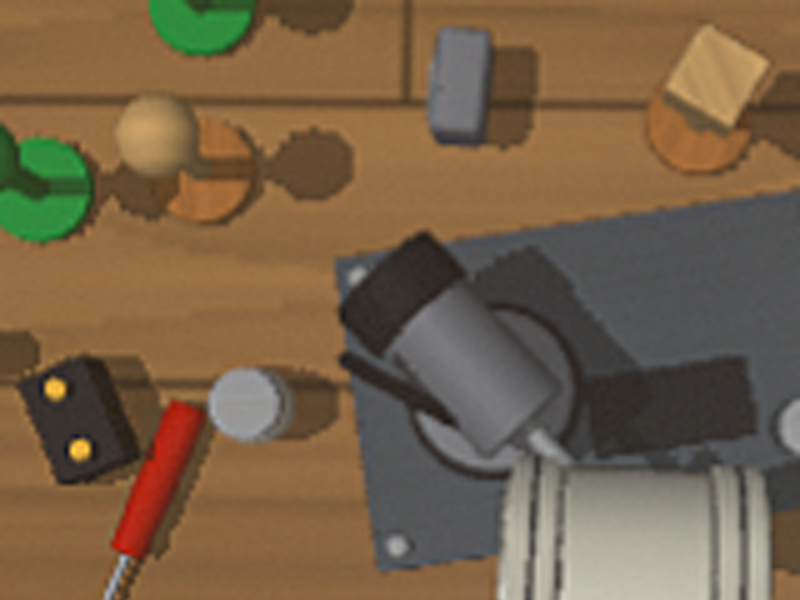

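The crop shows the lens pointing up-left towards the wood ball at (157,135). The hood's front corners are at (425,232) and (342,318), and the arm hides the handle.

```bash
python3 - <<'E'
from h import *
c=load("top2.png");s=load("side2.png");o=np.array([.5568,.0494])
T=lambda u,v:((u+.5)/5+200-.5,(v+.5)/5+140-.5)
P=lambda u,v:plane(c,*T(u,v),.125)[:2]
def br(v):return np.degrees(np.arctan2(v[1],v[0]))
m=(P(425,232)+P(342,318))/2;print("lens",m,"bearing from o",br(m-o),np.linalg.norm(m-o))
f=(P(395,350)+P(465,283))/2;b=(P(488,452)+P(560,385))/2
print("edges",br(P(395,350)-P(488,452)),br(P(465,283)-P(560,385)),"axis to lens",br(m-b), "rear",b)
n=np.array([-np.sin(np.radians(br(m-b))),np.cos(np.radians(br(m-b)))]);print("axis offset of o mm",1000*n@(o-b))
ball=plane(c,*T(157,135),.14)[:2];print("ball",ball,br(ball-o), "from lens",br(ball-m))
# same for initial picture as check on gain: crop im at 3.5
st=env.state();p=np.array(st["ee_pos"])[:2]
R=np.array(st["tcp_rot"]);q=p-.011*R[:2,0]-o
r=np.linalg.norm(q);print("kinematic bearing",br(-q)+np.degrees(np.arcsin(.009/r)))
cv2.imwrite("pics/s2.png",cv2.resize(s["img"][170:300,215:375,::-1],None,fx=4.6,fy=4.6,interpolation=cv2.INTER_CUBIC))
E
```

```text
lens [0.61945253 0.10995353] bearing from o 44.023972315580764 0.08713248497517416
edges 43.11530235755503 43.57858301881013 axis to lens 45.071869188612816 rear [0.53841962 0.02871707]
axis offset of o mm 1.5934990178124144
ball [0.69631834 0.23849846] 53.57979952684992 from lens 59.1219093038931
kinematic bearing 48.78257948702886
```

View pics/s2.png

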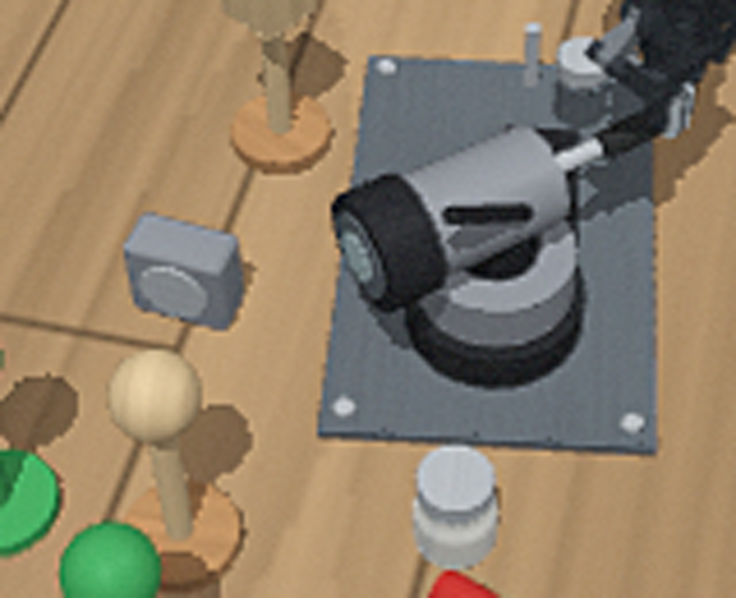

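The side crop shows the lens still aiming right of the ball, so about 9° of pan is left. I push most of that, then clear the view and measure again.

Call:
step_arm(
  moves=[
    {"grip":0,"x":-0.5,"y":-0.1,"z":0,"ax":0,"ay":0,"az":0},
    {"grip":0,"x":-0.9,"y":-0.2,"z":0,"ax":0,"ay":0,"az":0},
    {"grip":0,"x":-1.3,"y":-0.25,"z":0,"ax":0,"ay":0,"az":0},
    {"grip":0,"x":-1.6,"y":-0.3,"z":0,"ax":0,"ay":0,"az":0},
    {"grip":0,"x":-1.6,"y":-0.3,"z":0,"ax":0,"ay":0,"az":0},
    {"grip":0,"x":-1.6,"y":-0.3,"z":0,"ax":0,"ay":0,"az":0},
  ],
)

```text
t: 4.58
ee_pos: [0.4812, -0.03, 0.107]
tcp_rot: [[-0.798, 0.603, 0.002], [0.603, 0.798, 0.001], [-0.001, 0.002, -1.0]]
force: [0.8, 3.6, 6.1]
finger_gap: -0.002
grasp_force: 2.6
```

```bash
python3 -c "
from h import *
rows([(.42,.03,.107,143.4),(.42,.03,.22,143.4),(.40,-.208,.22,143.4)])"
```

```text
at 4.575 [ 0.4812 -0.03    0.107 ] F [0.8 3.6 6.1]
xyz cm [ 8.51  1.09 -0.  ] rot [ 0.1  0.1 -0.5]
xyz cm [  8.5    1.11 -11.3 ] rot [ 0.1  0.1 -0.5]
xyz cm [ -4.26 -19.08 -11.32] rot [ 0.1  0.1 -0.5]
```

Call:
step_arm(
  moves=[
    {"grip":0,"x":2,"y":0.3,"z":0,"ax":0,"ay":0,"az":0},
    {"grip":0,"x":6,"y":0.8,"z":0,"ax":0,"ay":0,"az":0},
    {"grip":0,"x":8.5,"y":1,"z":-4,"ax":0,"ay":0,"az":0},
    {"grip":0,"x":8.5,"y":1,"z":-9,"ax":0,"ay":0,"az":0},
    {"grip":0,"x":8.5,"y":1,"z":-11.5,"ax":0,"ay":0,"az":0},
    {"grip":0,"x":5,"y":-4,"z":-11.5,"ax":0,"ay":0,"az":0},
    {"grip":0,"x":2,"y":-9,"z":-11.5,"ax":0,"ay":0,"az":0},
    {"grip":0,"x":-1,"y":-14,"z":-11.5,"ax":0,"ay":0,"az":0},
    {"grip":0,"x":-4,"y":-19,"z":-11.5,"ax":0,"ay":0,"az":0},
    {"grip":0,"x":-4,"y":-19,"z":-11.5,"ax":0,"ay":0,"az":0},
    {"grip":0,"x":-4,"y":-19,"z":-11.5,"ax":0,"ay":0,"az":0},
  ],
)

```text
t: 5.95
ee_pos: [0.3964, -0.2051, 0.2204]
tcp_rot: [[-0.797, 0.604, -0.003], [0.604, 0.797, 0.001], [0.003, -0.0, -1.0]]
force: [0.1, 0.6, 0.5]
finger_gap: -0.001
grasp_force: 0.0
```

```bash
python3 - <<'E'
from h import *
c=snap("top","top3.png");s=snap("side","side3.png")
a=cv2.resize(c["img"][150:270,220:350,::-1],None,fx=5,fy=5,interpolation=cv2.INTER_CUBIC)
cv2.imwrite("pics/c3.png",a); rows([])
E
```

```text
at 6.05 [ 0.3972 -0.2045  0.2208] F [ 0.6 -0.2 -0. ]
```

View pics/c3.png

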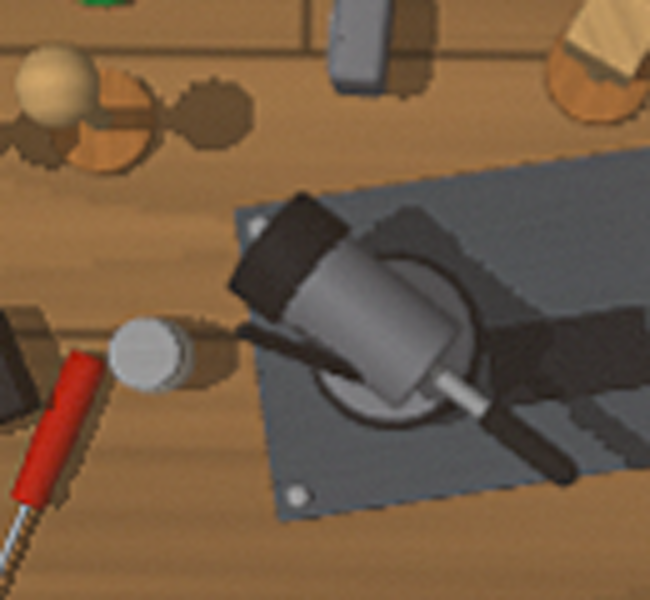

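Now the whole handle is visible. The hood's front corners are at (302,194) and (230,288), the handle tip at (570,478) and the ball at (57,86).

```bash
python3 - <<'E'
from h import *
c=load("top3.png")
T=lambda u,v:((u+.5)/5+220-.5,(v+.5)/5+150-.5)
P=lambda u,v,z=.125:plane(c,*T(u,v),z)[:2]
br=lambda v:np.degrees(np.arctan2(v[1],v[0]))
m=(P(302,194)+P(230,288))/2;h=P(570,478);g=P(487,411);j=P(438,374)
print("lens",m,"tip",h,"len",np.linalg.norm(m-h))
u=(m-h)/np.linalg.norm(m-h);o2=h+.134*u;print("pan axis est",o2)
ball=P(57,86,.14);print("ball",ball)
for n,a in(("lens-tip",m-h),("lens-gripstart",m-g),("lens-joint",m-j),("joint-tip",j-h)):print(n,br(a))
o=np.array([.5568,.0494])
print("tip->o",br(o-h),"o->lens",br(m-o))
print("target from o",br(ball-o),"from o2",br(ball-o2),"from tip",br(ball-h),"from lens",br(ball-m))
# body grey silhouette + grip via mask: fit line on dark grip
im=c["img"].astype(int)
def edge(u0,v0,u1,v1):
    return br(P(u0,v0)-P(u1,v1))
print("edges",edge(288,316,393,404),edge(350,240,460,333))
E
```

```text
lens [0.61017948 0.1197747 ] tip [ 0.4772347  -0.05470125] len 0.21935398571148887
pan axis est [0.55844863 0.05188344]
ball [0.69574541 0.23848167]
lens-tip 52.693825337668926
lens-gripstart 53.06688809944971
lens-joint 52.92248999922936
joint-tip 52.39585330519318
tip->o 52.60907413942631 o->lens 52.81954411478491
target from o 53.68994006605838 from o2 53.65480308178631 from tip 53.302651478240065 from lens 54.215316765443546
edges 50.76182306482518 50.39528941164991
```

The pan reads about 52.7° against a target of about 53.5°. Before correcting, I check it from above with the wrist camera.

```bash
python3 -c "
from h import *
rows([(.397,-.205,.38,143.4),(.48,.03,.42,143.4)])
c=env.get_image('wrist');s=env.state();R=np.array(s['tcp_rot']);print('cam in tool',R.T@(np.array(c['eye'])-s['ee_pos']),'\n',(R.T@np.array(c['rotation'])).round(2),c['mtx'][0][0])"
```

```text
at 6.05 [ 0.3972 -0.2045  0.2208] F [ 0.6 -0.2 -0. ]
xyz cm [ 1.000e-02 -6.000e-02 -1.592e+01] rot [-0.  -0.1 -0.4]
xyz cm [  7.54  23.7  -19.91] rot [-0.  -0.1 -0.4]
cam in tool [ 0.0693783   0.00064795 -0.16645139] 
 [[-0.   -0.96 -0.27]
 [ 1.    0.   -0.  ]
 [ 0.   -0.27  0.96]] 308.2473067759781
```

Call:
step_arm(
  moves=[
    {"grip":0,"x":0,"y":0,"z":-5,"ax":0,"ay":0,"az":0},
    {"grip":0,"x":0,"y":0,"z":-10,"ax":0,"ay":0,"az":0},
    {"grip":0,"x":0,"y":6,"z":-10,"ax":0,"ay":0,"az":0},
    {"grip":0,"x":0,"y":12,"z":-10,"ax":0,"ay":0,"az":0},
    {"grip":0,"x":0,"y":18,"z":-10,"ax":0,"ay":0,"az":0},
    {"grip":0,"x":0,"y":24,"z":-10,"ax":0,"ay":0,"az":0},
    {"grip":0,"x":0,"y":30,"z":-10,"ax":0,"ay":0,"az":0},
    {"grip":0,"x":0,"y":35,"z":-10,"ax":0,"ay":0,"az":0},
    {"grip":0,"x":0,"y":35,"z":-10,"ax":0,"ay":0,"az":0},
    {"grip":0,"x":0,"y":35,"z":-10,"ax":0,"ay":0,"az":0},
    {"grip":0,"x":0,"y":35,"z":-10,"ax":0,"ay":0,"az":0},
  ],
)

```text
t: 7.48
ee_pos: [0.6083, 0.0725, 0.3221]
tcp_rot: [[-0.797, 0.604, 0.001], [0.604, 0.797, -0.0], [-0.001, 0.0, -1.0]]
force: [-0.2, 0.0, 0.1]
finger_gap: -0.002
grasp_force: 0.0
```

```bash
python3 - <<'E'
from h import *
c=snap("wrist","w1.png"); rows([])
E
```

```text
at 7.525 [0.6084 0.0722 0.3222] F [ 0.2  0.3 -0.5]
```

View pics/w1.png

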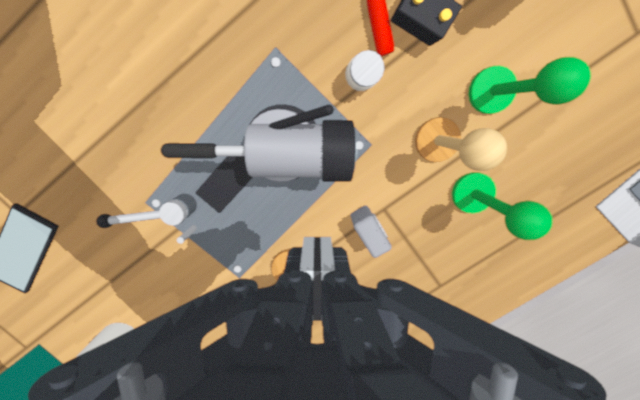

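The wrist view shows the handle tip at (162,150), the hood front at about (354,151) and the ball at (482,149), nearly in line. I measure this at sub-pixel level.

```bash
python3 - <<'E'
from h import *
c=load("w1.png");im=c["img"].astype(int);g=im.sum(2)/3
br=lambda v:np.degrees(np.arctan2(v[1],v[0]))
P=lambda u,v,z=.125:plane(c,u,v,z)[:2]
def mid(col,lo,hi,th):
    r=np.where(g[lo:hi,col]<th)[0]+lo;return (r.min()+r.max())/2,r.min(),r.max()
G=[(x,)+mid(x,138,164,90) for x in(168,175,185,195,205)]
H=[(x,)+mid(x,112,192,70) for x in(330,337,344,350)]
print(G);print(H)
gp=np.mean([P(x,m) for x,m,*_ in G],0);hp=np.mean([P(x,m) for x,m,*_ in H],0)
m=((im[:,:,0]>150)&(im[:,:,0]-im[:,:,2]>30)).astype(np.uint8)
hsv=cv2.cvtColor(c["img"],cv2.COLOR_RGB2HSV);print(hsv[149,482],hsv[149,515],hsv[135,515],hsv[110,455])
o=np.array([.5568,.0494])
print("grip",gp,"hood",hp,"bearing grip-hood",br(hp-gp),"grip-o",br(o-gp),"o-hood",br(hp-o))
u=(hp-gp)/np.linalg.norm(hp-gp);print("o offset from line mm",1000*(u[0]*(o-gp)[1]-u[1]*(o-gp)[0]))
for b in((482,149),(482,148),(483,150)):
    B=P(*b,.14);print("ball",B,"from grip",br(B-gp),"from o",br(B-o),"from hood",br(B-hp),"miss mm",1000*(u[0]*(B-gp)[1]-u[1]*(B-gp)[0]))
a=c["img"][120:180,450:520,::-1];cv2.imwrite("pics/b.png",cv2.resize(a,None,fx=8,fy=8))
print(np.abs(np.diff(g[149,450:520])).argsort()[-4:]+450,np.abs(np.diff(g[118:182,482])).argsort()[-4:]+118)
E
```

```text
[(168, np.float64(150.0), np.int64(144), np.int64(156)), (175, np.float64(150.0), np.int64(144), np.int64(156)), (185, np.float64(150.5), np.int64(144), np.int64(157)), (195, np.float64(150.5), np.int64(144), np.int64(157)), (205, np.float64(150.5), np.int64(144), np.int64(157))]
[(330, np.float64(146.0), np.int64(112), np.int64(180)), (337, np.float64(150.5), np.int64(121), np.int64(180)), (344, np.float64(150.5), np.int64(121), np.int64(180)), (350, np.float64(150.0), np.int64(121), np.int64(179))]
[ 19  90 249] [ 18 117 218] [ 18 117 221] [ 16 124 165]
grip [ 0.49431172 -0.03307707] hood [0.60275863 0.11219827] bearing grip-hood 53.25894804536972 grip-o 52.850819736652255 o-hood 53.80163846932297
o offset from line mm -0.737071161062558
ball [0.69657551 0.23937505] from grip 53.41043943948489 from o 53.65595601296989 from hood 53.584220235195794 miss mm 0.8971797131888948
ball [0.69558971 0.23991859] from grip 53.59888187632261 from o 53.92726885377834 from hood 53.989187132799586 miss mm 2.0122995080976147
ball [0.69824142 0.23972644] from grip 53.22066220051142 from o 53.38204972429515 from hood 53.177094949291515 miss mm -0.2275943893969845
[451 507 505 506] [170 173 174 172]
```

View pics/b.png

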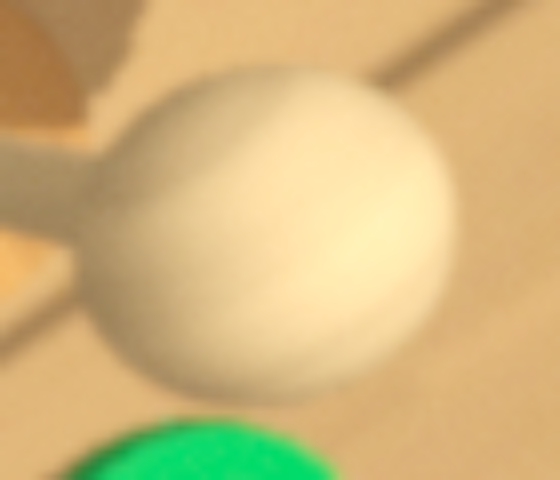

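The measured aim is within about 0.6° of the ball's centre (about 2.5 mm at the ball), so the pan is good. Next is the lock lever.

```bash
python3 -c "
from h import *
rows([(.455,-.198,.32,143.4),(.455,-.198,.04,143.4)])"
```

```text
at 7.525 [0.6084 0.0722 0.3222] F [ 0.2  0.3 -0.5]
xyz cm [ -4.11 -30.8    0.21] rot [ 0.   0.1 -0.6]
xyz cm [ -4.09 -30.81  28.21] rot [ 0.   0.1 -0.6]
```

Call:
step_arm(
  moves=[
    {"grip":0,"x":-0.8,"y":-6,"z":0,"ax":0,"ay":0,"az":0},
    {"grip":0,"x":-1.6,"y":-12,"z":0,"ax":0,"ay":0,"az":0},
    {"grip":0,"x":-2.4,"y":-18,"z":0,"ax":0,"ay":0,"az":0},
    {"grip":0,"x":-3.2,"y":-24,"z":0,"ax":0,"ay":0,"az":0},
    {"grip":0,"x":-4.1,"y":-30.8,"z":0,"ax":0,"ay":0,"az":0},
    {"grip":0,"x":-4.1,"y":-30.8,"z":0,"ax":0,"ay":0,"az":0},
    {"grip":0,"x":-4.1,"y":-30.8,"z":0,"ax":0,"ay":0,"az":0},
    {"grip":0,"x":-4.1,"y":-30.8,"z":5,"ax":0,"ay":0,"az":0},
    {"grip":0,"x":-4.1,"y":-30.8,"z":10,"ax":0,"ay":0,"az":0},
    {"grip":0,"x":-4.1,"y":-30.8,"z":15,"ax":0,"ay":0,"az":0},
    {"grip":0,"x":-4.1,"y":-30.8,"z":20,"ax":0,"ay":0,"az":0},
    {"grip":0,"x":-4.1,"y":-30.8,"z":24,"ax":0,"ay":0,"az":0},
    {"grip":0,"x":-4.1,"y":-30.8,"z":27,"ax":0,"ay":0,"az":0},
    {"grip":0,"x":-4.1,"y":-30.8,"z":28.2,"ax":0,"ay":0,"az":0},
    {"grip":0,"x":-4.1,"y":-30.8,"z":28.2,"ax":0,"ay":0,"az":0},
    {"grip":0,"x":-4.1,"y":-30.8,"z":28.2,"ax":0,"ay":0,"az":0},
  ],
)

```text
t: 9.52
ee_pos: [0.4572, -0.1975, 0.0406]
tcp_rot: [[-0.798, 0.603, 0.003], [0.603, 0.798, -0.001], [-0.003, 0.001, -1.0]]
force: [0.3, 0.2, 0.2]
finger_gap: 0.002
grasp_force: 0.0
```

```bash
python3 - <<'E'
from h import *
pv=np.array([.5371,-.1412]);L=[]
for b in (-120,-112,-104,-96,-88,-80,-72,-64,-56,-48,-42,-38,-35):
    w=np.radians(b);u=np.array([np.cos(w),np.sin(w)]);t=np.array([-u[1],u[0]])
    L.append((*(pv+.085*u-.017*t),.04,143.4))
rows(L)
E
```

```text
at 9.525 [ 0.4572 -0.1975  0.0406] F [0.3 0.2 0.2]
xyz cm [-2.34  0.66  0.06] rot [ 0.   0.2 -0.5]
xyz cm [-3.55  0.66  0.07] rot [ 0.   0.2 -0.5]
xyz cm [-4.75  0.82  0.07] rot [ 0.   0.2 -0.5]
xyz cm [-5.91  1.15  0.07] rot [ 0.   0.2 -0.5]
xyz cm [-7.02  1.64  0.08] rot [ 0.   0.2 -0.5]
xyz cm [-8.05  2.28  0.08] rot [ 0.   0.2 -0.5]
xyz cm [-8.98  3.05  0.08] rot [ 0.   0.2 -0.5]
xyz cm [-9.79  3.95  0.09] rot [ 0.   0.2 -0.5]
xyz cm [-10.47   4.95   0.09] rot [ 0.   0.2 -0.5]
xyz cm [-11.     6.03   0.09] rot [ 0.   0.2 -0.5]
xyz cm [-11.3    6.89   0.09] rot [ 0.   0.2 -0.5]
xyz cm [-11.45   7.47   0.09] rot [ 0.   0.2 -0.5]
xyz cm [-11.54   7.92   0.09] rot [ 0.   0.2 -0.5]
```

Call:
step_arm(
  moves=[
    {"grip":0,"x":-1.2,"y":0.3,"z":0,"ax":0,"ay":0,"az":0},
    {"grip":0,"x":-2.3,"y":0.65,"z":0,"ax":0,"ay":0,"az":0},
    {"grip":0,"x":-3.0,"y":0.65,"z":0,"ax":0,"ay":0,"az":0},
    {"grip":0,"x":-3.6,"y":0.65,"z":0,"ax":0,"ay":0,"az":0},
    {"grip":0,"x":-4.2,"y":0.75,"z":0,"ax":0,"ay":0,"az":0},
    {"grip":0,"x":-4.8,"y":0.8,"z":0,"ax":0,"ay":0,"az":0},
    {"grip":0,"x":-5.4,"y":1.0,"z":0,"ax":0,"ay":0,"az":0},
    {"grip":0,"x":-5.9,"y":1.15,"z":0,"ax":0,"ay":0,"az":0},
    {"grip":0,"x":-6.5,"y":1.4,"z":0,"ax":0,"ay":0,"az":0},
    {"grip":0,"x":-7.0,"y":1.65,"z":0,"ax":0,"ay":0,"az":0},
    {"grip":0,"x":-7.5,"y":1.95,"z":0,"ax":0,"ay":0,"az":0},
    {"grip":0,"x":-8.0,"y":2.3,"z":0,"ax":0,"ay":0,"az":0},
    {"grip":0,"x":-8.5,"y":2.65,"z":0,"ax":0,"ay":0,"az":0},
    {"grip":0,"x":-9.0,"y":3.05,"z":0,"ax":0,"ay":0,"az":0},
    {"grip":0,"x":-9.4,"y":3.5,"z":0,"ax":0,"ay":0,"az":0},
    {"grip":0,"x":-9.8,"y":3.95,"z":0,"ax":0,"ay":0,"az":0},
    {"grip":0,"x":-10.1,"y":4.45,"z":0,"ax":0,"ay":0,"az":0},
    {"grip":0,"x":-10.5,"y":4.95,"z":0,"ax":0,"ay":0,"az":0},
    {"grip":0,"x":-10.7,"y":5.5,"z":0,"ax":0,"ay":0,"az":0},
    {"grip":0,"x":-10.7,"y":5.5,"z":0,"ax":0,"ay":0,"az":0},
  ],
)

```text
t: 12.02
ee_pos: [0.5746, -0.2177, 0.0391]
tcp_rot: [[-0.798, 0.603, 0.0], [0.603, 0.798, -0.0], [-0.0, 0.0, -1.0]]
force: [0.6, -0.1, -0.3]
finger_gap: -0.003
grasp_force: 0.0
```

Call:
step_arm(
  moves=[
    {"grip":0,"x":-0.3,"y":0.5,"z":0,"ax":0,"ay":0,"az":0},
    {"grip":0,"x":-0.5,"y":0.9,"z":0,"ax":0,"ay":0,"az":0},
    {"grip":0,"x":-0.6,"y":1.4,"z":0,"ax":0,"ay":0,"az":0},
    {"grip":0,"x":-0.7,"y":1.9,"z":0,"ax":0,"ay":0,"az":0},
    {"grip":0,"x":-0.8,"y":2.3,"z":0,"ax":0,"ay":0,"az":0},
    {"grip":0,"x":-0.8,"y":2.3,"z":0,"ax":0,"ay":0,"az":0},
  ],
)

```text
t: 12.78
ee_pos: [0.5948, -0.2043, 0.0391]
tcp_rot: [[-0.798, 0.603, -0.0], [0.603, 0.798, -0.0], [-0.0, -0.0, -1.0]]
force: [0.1, 0.5, 0.1]
finger_gap: 0.001
grasp_force: 0.0
```

Call:
step_arm(
  moves=[
    {"grip":0,"x":0,"y":0.3,"z":0,"ax":0,"ay":0,"az":0},
    {"grip":0,"x":0,"y":0.6,"z":0,"ax":0,"ay":0,"az":0},
    {"grip":0,"x":0,"y":0.6,"z":0,"ax":0,"ay":0,"az":0},
  ],
)

```text
t: 13.15
ee_pos: [0.5983, -0.1996, 0.0392]
tcp_rot: [[-0.797, 0.603, 0.0], [0.603, 0.797, -0.0], [-0.0, 0.0, -1.0]]
force: [-0.3, -0.2, -0.4]
finger_gap: -0.005
grasp_force: 0.0
```

```bash
python3 - <<'E'
from h import *
c=snap("top","top4.png");s=snap("side","side4.png")
a=cv2.resize(c["img"][180:260,340:430,::-1],None,fx=4.4,fy=4.4,interpolation=cv2.INTER_CUBIC)
b=cv2.resize(s["img"][140:220,290:380,::-1],None,fx=4.4,fy=4.4,interpolation=cv2.INTER_CUBIC)
cv2.imwrite("pics/c4.png",np.hstack([a,b])); rows([])
E
```

```text
at 13.25 [ 0.5981 -0.1998  0.0392] F [0.3 0.9 0.3]
```

View pics/c4.png

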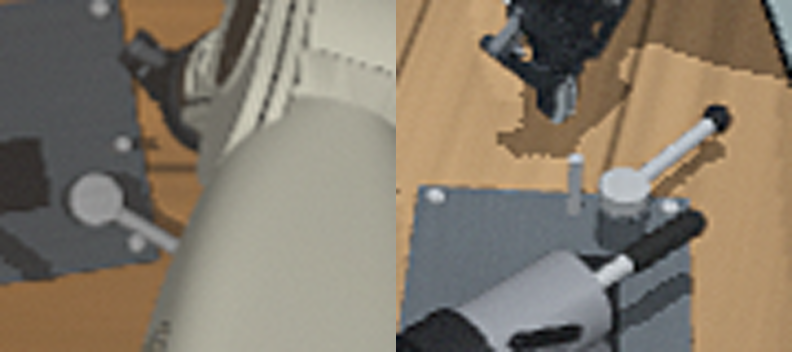

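The lever has not moved: the hub and ball are still at the open angle. The fingertip, at crop (560,118) in the side half, passed over it, so I compare that with where the TCP should appear.

```bash
python3 - <<'E'
from h import *
s=load("side4.png")
print("finger px",(560-396)/4.4+290,120/4.4+140)
for z in(.03,.039,.05,.06,.07,.08):print(z,proj(s,[.598,-.2,z]))
w=env.get_image("wrist");st=env.state()
print("ball px w",proj(w,[.4856,-.2324,.056]),"tcp px",proj(w,st["ee_pos"]),env.grasp_offset)
l=load("w1.png");print("tcp in w1",proj(l,[.6084,.0722,.3222]),"8mm up",proj(l,[.6084,.0722,.3322]))
E
```

```text
finger px 327.27272727272725 167.27272727272728
0.03 (np.float64(325.85081317847244), np.float64(173.79852169592368))
0.039 (np.float64(325.92795825457637), np.float64(171.72774114186865))
0.05 (np.float64(326.023285303545), np.float64(169.16847272177193))
0.06 (np.float64(326.1109536959894), np.float64(166.81439332002515))
0.07 (np.float64(326.1995976569344), np.float64(164.43370368365655))
0.08 (np.float64(326.28923310650475), np.float64(162.0259620264742))
ball px w (np.float64(114.01276659775792), np.float64(111.31199672254823)) tcp px (np.float64(315.33323915060254), np.float64(236.95621166035346)) 0.0187
tcp in w1 (np.float64(315.1012287127279), np.float64(237.46280777243507)) 8mm up (np.float64(315.0060308766039), np.float64(244.5420944928083))
```

The side view puts the real fingertip near z = 0.056, about 17 mm above the TCP reading, so it slid over the bar. I go back and repeat the push lower.

Call:
step_arm(
  moves=[
    {"grip":0,"x":0,"y":0,"z":-4,"ax":0,"ay":0,"az":0},
    {"grip":0,"x":0,"y":0,"z":-8,"ax":0,"ay":0,"az":0},
    {"grip":0,"x":4,"y":-3,"z":-8,"ax":0,"ay":0,"az":0},
    {"grip":0,"x":8,"y":-6,"z":-8,"ax":0,"ay":0,"az":0},
    {"grip":0,"x":11.7,"y":-8.6,"z":-8,"ax":0,"ay":0,"az":0},
    {"grip":0,"x":11.7,"y":-8.6,"z":-8,"ax":0,"ay":0,"az":0},
    {"grip":0,"x":11.7,"y":-8.6,"z":-4,"ax":0,"ay":0,"az":0},
    {"grip":0,"x":11.7,"y":-8.6,"z":0,"ax":0,"ay":0,"az":0},
    {"grip":0,"x":11.7,"y":-8.6,"z":1.8,"ax":0,"ay":0,"az":0},
    {"grip":0,"x":11.7,"y":-8.6,"z":1.8,"ax":0,"ay":0,"az":0},
    {"grip":0,"x":11.7,"y":-8.6,"z":1.8,"ax":0,"ay":0,"az":0},
  ],
)

```text
t: 14.68
ee_pos: [0.4544, -0.1982, 0.0221]
tcp_rot: [[-0.797, 0.604, 0.002], [0.604, 0.797, -0.001], [-0.002, 0.001, -1.0]]
force: [-0.2, -0.6, 0.8]
finger_gap: -0.002
grasp_force: 0.0
```

Call:
step_arm(
  moves=[
    {"grip":0,"x":-1.4,"y":0.5,"z":0,"ax":0,"ay":0,"az":0},
    {"grip":0,"x":-2.5,"y":0.85,"z":0,"ax":0,"ay":0,"az":0},
    {"grip":0,"x":-3.2,"y":0.85,"z":0,"ax":0,"ay":0,"az":0},
    {"grip":0,"x":-3.8,"y":0.85,"z":0,"ax":0,"ay":0,"az":0},
    {"grip":0,"x":-4.4,"y":0.95,"z":0,"ax":0,"ay":0,"az":0},
    {"grip":0,"x":-5.0,"y":1.0,"z":0,"ax":0,"ay":0,"az":0},
    {"grip":0,"x":-5.6,"y":1.2,"z":0,"ax":0,"ay":0,"az":0},
    {"grip":0,"x":-5.6,"y":1.2,"z":0,"ax":0,"ay":0,"az":0},
  ],
)

```text
t: 15.68
ee_pos: [0.5055, -0.2224, 0.0212]
tcp_rot: [[-0.797, 0.604, 0.001], [0.604, 0.797, -0.001], [-0.001, -0.0, -1.0]]
force: [-0.1, -0.1, -0.1]
finger_gap: 0.003
grasp_force: 0.0
```

```bash
python3 - <<'E'
from h import *
s=snap("side","side5.png");rows([])
# lock ball: dark blob search near predicted position
pv=np.array([.5371,-.1412])
g=s["img"].astype(int).sum(2)/3
for b in range(-120,-30,6):
    w=np.radians(b);q=[*(pv+.105*np.array([np.cos(w),np.sin(w)])),.054];u,v=proj(s,q);u,v=int(round(u)),int(round(v))
    q2=[*(pv+.06*np.array([np.cos(w),np.sin(w)])),.058];a,d=proj(s,q2)
    print(b,(u,v),int(g[v-1:v+2,u-1:u+2].mean()),s["img"][int(round(d)),int(round(a))])
E
```

```text
at 15.725 [ 0.5053 -0.2223  0.0212] F [-0.4 -0.4  0.2]
-120 (363, 167) 93 [126 101  74]
-114 (360, 166) 97 [127 102  70]
-108 (357, 164) 98 [128 100  66]
-102 (354, 163) 40 [156 162 168]
-96 (351, 162) 46 [192 201 209]
-90 (347, 162) 87 [170 135  95]
-84 (344, 161) 145 [188 154 111]
-78 (341, 161) 120 [180 148 110]
-72 (337, 161) 148 [129 105  76]
-66 (334, 162) 156 [182 152 113]
-60 (331, 162) 157 [182 151 110]
-54 (327, 163) 154 [184 152 113]
-48 (324, 164) 151 [184 151 112]
-42 (322, 165) 153 [193 160 120]
-36 (319, 167) 151 [196 161 120]
```

The lever is moving, now at about -98°. I continue round towards the stop.

Call:
step_arm(
  moves=[
    {"grip":0,"x":-0.5,"y":0.15,"z":0,"ax":0,"ay":0,"az":0},
    {"grip":0,"x":-1.1,"y":0.4,"z":0,"ax":0,"ay":0,"az":0},
    {"grip":0,"x":-1.6,"y":0.65,"z":0,"ax":0,"ay":0,"az":0},
    {"grip":0,"x":-2.1,"y":0.95,"z":0,"ax":0,"ay":0,"az":0},
    {"grip":0,"x":-2.6,"y":1.3,"z":0,"ax":0,"ay":0,"az":0},
    {"grip":0,"x":-3.1,"y":1.65,"z":0,"ax":0,"ay":0,"az":0},
    {"grip":0,"x":-3.6,"y":2.05,"z":0,"ax":0,"ay":0,"az":0},
    {"grip":0,"x":-4.0,"y":2.5,"z":0,"ax":0,"ay":0,"az":0},
    {"grip":0,"x":-4.4,"y":2.95,"z":0,"ax":0,"ay":0,"az":0},
    {"grip":0,"x":-4.7,"y":3.45,"z":0,"ax":0,"ay":0,"az":0},
    {"grip":0,"x":-5.1,"y":3.95,"z":0,"ax":0,"ay":0,"az":0},
    {"grip":0,"x":-5.3,"y":4.5,"z":0,"ax":0,"ay":0,"az":0},
    {"grip":0,"x":-5.6,"y":5.0,"z":0,"ax":0,"ay":0,"az":0},
    {"grip":0,"x":-5.8,"y":5.6,"z":0,"ax":0,"ay":0,"az":0},
    {"grip":0,"x":-5.95,"y":6.2,"z":0,"ax":0,"ay":0,"az":0},
    {"grip":0,"x":-5.95,"y":6.2,"z":0,"ax":0,"ay":0,"az":0},
  ],
)

```text
t: 17.73
ee_pos: [0.5906, -0.208, 0.0213]
tcp_rot: [[-0.798, 0.603, 0.001], [0.603, 0.798, 0.0], [-0.001, 0.001, -1.0]]
force: [-0.3, -0.1, 0.2]
finger_gap: 0.004
grasp_force: 0.0
```

Call:
step_arm(
  moves=[
    {"grip":0,"x":-0.1,"y":0.3,"z":0,"ax":0,"ay":0,"az":0},
    {"grip":0,"x":-0.1,"y":0.6,"z":0,"ax":0,"ay":0,"az":0},
    {"grip":0,"x":-0.1,"y":0.6,"z":0,"ax":0,"ay":0,"az":0},
  ],
)

```text
t: 18.1
ee_pos: [0.5945, -0.2042, 0.0213]
tcp_rot: [[-0.797, 0.604, 0.001], [0.604, 0.797, -0.0], [-0.0, 0.0, -1.0]]
force: [-0.6, -0.4, -0.3]
finger_gap: -0.005
grasp_force: 0.2
```

Call:
step_arm(
  moves=[
    {"grip":0,"x":0,"y":0.3,"z":0,"ax":0,"ay":0,"az":0},
    {"grip":0,"x":0,"y":0.5,"z":0,"ax":0,"ay":0,"az":0},
    {"grip":0,"x":0,"y":0.5,"z":0,"ax":0,"ay":0,"az":0},
  ],
)

```text
t: 18.48
ee_pos: [0.5947, -0.2037, 0.0212]
tcp_rot: [[-0.796, 0.606, -0.004], [0.606, 0.796, -0.006], [-0.0, -0.008, -1.0]]
force: [-6.8, -8.5, 2.9]
finger_gap: 0.005
grasp_force: 5.4
```

```bash
cat > lev.py <<'E'
from h import *
import sys
s=snap("side",sys.argv[1]);rows([])
pv=np.array([.5371,-.1412]);g=s["img"].astype(int).sum(2)/3
for b in list(range(-120,-60,10))+list(range(-60,-26,3)):
    w=np.radians(b);q=[*(pv+.105*np.array([np.cos(w),np.sin(w)])),.054];u,v=proj(s,q);u,v=int(round(u)),int(round(v))
    a,d=proj(s,[*(pv+.05*np.array([np.cos(w),np.sin(w)])),.058])
    print(b,(u,v),int(g[v-1:v+2,u-1:u+2].mean()),s["img"][int(round(d)),int(round(a))])
E
python3 lev.py side6.png
```

```text
at 18.525 [ 0.5947 -0.2038  0.0212] F [-7.1 -8.   2.6]
-120 (363, 167) 145 [189 156 117]
-110 (358, 165) 139 [190 157 117]
-100 (353, 163) 154 [184 152 116]
-90 (347, 162) 144 [176 146 106]
-80 (342, 161) 74 [182 150 109]
-70 (336, 161) 99 [112  90  64]
-60 (331, 162) 99 [182 151 112]
-57 (329, 163) 95 [182 151 112]
-54 (327, 163) 60 [180 147 108]
-51 (326, 163) 42 [184 151 109]
-48 (324, 164) 34 [188 154 111]
-45 (323, 164) 50 [188 154 111]
-42 (322, 165) 70 [174 155 136]
-39 (320, 166) 65 [190 195 203]
-36 (319, 167) 66 [190 195 203]
-33 (318, 167) 37 [188 194 201]
-30 (316, 168) 54 [172 178 185]
-27 (315, 169) 125 [171 178 188]
```

Contact force is now 11 N and the tip has stopped advancing, so the lever is on its stop. I back off, rise and check with the wrist camera.

Call:
step_arm(
  moves=[
    {"grip":0,"x":0,"y":-1.5,"z":0,"ax":0,"ay":0,"az":0},
    {"grip":0,"x":0,"y":-3.5,"z":0,"ax":0,"ay":0,"az":0},
    {"grip":0,"x":0,"y":-3.5,"z":-5,"ax":0,"ay":0,"az":0},
    {"grip":0,"x":0,"y":-3.5,"z":-10,"ax":0,"ay":0,"az":0},
    {"grip":0,"x":0,"y":-3.5,"z":-16,"ax":0,"ay":0,"az":0},
    {"grip":0,"x":0,"y":-3.5,"z":-22,"ax":0,"ay":0,"az":0},
    {"grip":0,"x":0,"y":-3.5,"z":-28,"ax":0,"ay":0,"az":0},
    {"grip":0,"x":0,"y":-3.5,"z":-30,"ax":0,"ay":0,"az":0},
    {"grip":0,"x":5,"y":0,"z":-30,"ax":0,"ay":0,"az":0},
    {"grip":0,"x":10,"y":6,"z":-30,"ax":0,"ay":0,"az":0},
    {"grip":0,"x":13,"y":12,"z":-30,"ax":0,"ay":0,"az":0},
    {"grip":0,"x":15.5,"y":18,"z":-30,"ax":0,"ay":0,"az":0},
    {"grip":0,"x":15.5,"y":23,"z":-30,"ax":0,"ay":0,"az":0},
    {"grip":0,"x":15.5,"y":23,"z":-30,"ax":0,"ay":0,"az":0},
    {"grip":0,"x":15.5,"y":23,"z":-30,"ax":0,"ay":0,"az":0},
    {"grip":0,"x":15.5,"y":23,"z":-30,"ax":0,"ay":0,"az":0},
  ],
)

```text
t: 20.52
ee_pos: [0.6121, 0.0749, 0.3217]
tcp_rot: [[-0.796, 0.605, 0.0], [0.605, 0.796, -0.0], [-0.0, 0.0, -1.0]]
force: [0.0, -0.3, -0.4]
finger_gap: 0.0
grasp_force: 0.0
```

```bash
python3 lev.py side7.png; python3 - <<'E'
from h import *
c=snap("wrist","w2.png");im=c["img"].astype(int);g=im.sum(2)/3;o=np.array([.5568,.0494])
br=lambda v:np.degrees(np.arctan2(v[1],v[0]))
a,b=load("side1.png")["img"].astype(int),load("side7.png")["img"].astype(int)
d=(np.abs(a-b).max(2)>60).astype(np.uint8);n,_,st,_=cv2.connectedComponentsWithStats(d)
print("changed regions",[tuple(x) for x in st[1:] if x[4]>12])
for q,n in(((.4943,-.0331,.125),"grip"),((.6028,.1122,.125),"hood"),((.6966,.239,.14),"ball")):print(n,proj(c,q))
E
```

```text
at 20.575 [0.6121 0.0748 0.3218] F [-0.8  0.6  0.3]
-120 (363, 167) 98 [124  98  70]
-110 (358, 165) 94 [132 108  77]
-100 (353, 163) 104 [127 102  76]
-90 (347, 162) 96 [118  94  69]
-80 (342, 161) 74 [125  99  75]
-70 (336, 161) 102 [72 58 42]
-60 (331, 162) 105 [120  95  73]
-57 (329, 163) 106 [120  95  73]
-54 (327, 163) 102 [123  97  70]
-51 (326, 163) 101 [124  99  71]
-48 (324, 164) 102 [122  96  66]
-45 (323, 164) 104 [122  96  66]
-42 (322, 165) 93 [182 163 143]
-39 (320, 166) 62 [195 202 209]
-36 (319, 167) 64 [195 202 209]
-33 (318, 167) 38 [188 194 199]
-30 (316, 168) 40 [177 183 190]
-27 (315, 169) 83 [174 182 191]
changed regions [(np.int32(269), np.int32(0), np.int32(13), np.int32(36), np.int32(93)), (np.int32(270), np.int32(0), np.int32(54), np.int32(151), np.int32(2388)), (np.int32(318), np.int32(0), np.int32(5), np.int32(28), np.int32(81)), (np.int32(393), np.int32(0), np.int32(80), np.int32(22), np.int32(291)), (np.int32(418), np.int32(0), np.int32(49), np.int32(12), np.int32(87)), (np.int32(494), np.int32(0), np.int32(21), np.int32(10), np.int32(158)), (np.int32(5
[... 3753 characters left out ...]
t32(220), np.int32(11), np.int32(5), np.int32(41)), (np.int32(306), np.int32(222), np.int32(16), np.int32(16), np.int32(120)), (np.int32(559), np.int32(227), np.int32(54), np.int32(38), np.int32(1164)), (np.int32(297), np.int32(236), np.int32(6), np.int32(5), np.int32(17)), (np.int32(549), np.int32(240), np.int32(18), np.int32(5), np.int32(57)), (np.int32(478), np.int32(249), np.int32(6), np.int32(7), np.int32(13)), (np.int32(491), np.int32(252), np.int32(15), np.int32(14), np.int32(70))]
grip (np.float64(181.82928360639326), np.float64(149.21608948185468))
hood (np.float64(336.763874020746), np.float64(147.88299947791432))
ball (np.float64(478.3464407791019), np.float64(147.48140842448632))
```

View pics/w2.png

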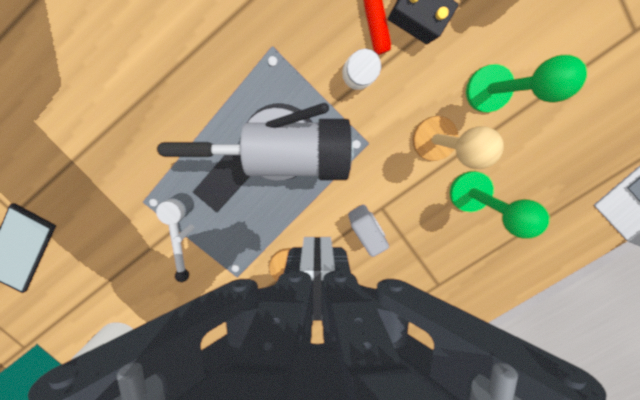

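The wrist view shows the lever closed against its pin (ball at (182,276)). The camera is still in line with the wood ball at (480,147), and everything else stands where it was.

```bash
python3 -c "
from rig import env
print(env.close_job())"
```

```text
the job is handed in; nothing more can be done
None
```

I handed the job in: the camera is aimed at the wood ball stand, about 0.6° off its centre by my measurement. The lock lever is closed against its stop on a second push (the first slid over it), and nothing else on the bench appears to have moved.

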